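# Clip a marker pot onto the sloping bench rail

## Robot

A 6-joint arm with a two-finger parallel gripper is mounted at the origin on a cart in front of the work surface, level with it; the furniture and walls round the work are solid. World frame = base frame: x ahead of the robot, y to its left, z up, the work surface at z = 0. Lengths are in m, angles in rad, forces in N, time in s.
With the tool pointing down it reaches from about 0.425 to 0.95 m from the base axis. Payload 3.5 kg.
Tool frame: the origin (TCP) lies at the centre of the arm's flange, where the gripper is bolted on; the fingertips stand 173 mm ahead of it and the grasp point (between the pads) lies 155 mm ahead of it (ctrl.tcp_to_grasp is the distance from the TCP to the grasp point, in m); z points along the fingers, x is the direction in which the jaws open and shut, and the axes are right-handed (so a half turn about z gives the same grasp; the last joint's range is limited). The gripper opens to 85 mm and grips with 20 to 120 N. Pads are 22 mm wide; open, the fingers measure 114 mm over their backs; the gripper's body (76 mm by 85 mm) begins 54 mm behind the grasp point. The pads swing forward as they close: fully open they stand 13 mm farther back than shut.
Start: joints at [1.189, 0.286, 1.577, -0, 1.279, -0.15], TCP at [0.155, 0.657, 0.405] pointing down, gripper open.
Joint ranges: [-2.77, 2.77], [-0.9, 2.22], [0.21, 2.48], [-1.53, 4.67], [0.24, 2.81], [-2.84, 2.84]. Speed limits (rad/s): [2.79, 2.79, 3.14, 3.14, 3.14, 3.14].

## Interface

Orientations are given as a unit quaternion [x, y, z, w].
In Python, from plant import readout, imaging, ctrl, spotter gives the robot as it stands.
- The arm moves only by the tool apply_moves, never from a script. Its argument "steps" is a list of rows, each an object of numbers: "tx", "ty", "tz": the shift along the tool's x, y, z in mm; "wx", "wy", "wz": the turn, a rotation vector about the tool's x, y, z in rad. In form: [{"tx": .., "ty": .., "tz": .., "wx": .., "wy": .., "wz": ..}, ...]. A call has 1 to 12 rows; each row is the pose to reach, as a shift and turn from the pose commanded when the call began, along the tool's axes at that moment; what a row does not reach only later rows make up. A row lasts 1/10 s, in which the tool goes at most 50 mm and 8.59 degrees, less where a joint would pass 70% of its speed; a pose out of reach is approached as far as the arm can. A call with a gripper value outside its range is refused whole. "hand" is the opening, from 0 (shut) to 1 (fully open), set as the call begins (left out, the last holds). The fingers move at their own pace and stop on an object; "force" is the grip in N (left out, the last holds). Time passes only in rows, so rows that repeat a pose let the fingers close. It gives the time, the measured TCP pose, the force and the opening at its end, in the units of the state.
- readout.get_state(): the state, without advancing time (a new reading comes with each control period).
- imaging.read_camera(name): name is "scene" or "side" or "wrist"; returns a dict with "img" (384x512x3 uint8, red, green, blue), "vfov" (degrees; the focal length in pixels is half the picture's height over the tangent of half this angle, whatever the lens; pixels are square), "cx", "cy" (the principal point, pixels), "R" (3x3) and "t" (3): a world point X has camera coordinates R X + t; the wrist camera has in their place "tool_from_camera" (4x4, takes a point from camera to tool coordinates, whose origin is the TCP and whose axes are the tool frame's). Camera axes: x right, y down, z forward; pixel columns grow to the right and rows downward; lengths in m; the calibration is good to about 2 mm. The wrist camera is an equidistant fisheye: a pixel r from the principal point sees the ray r / f radians off the axis. A picture is of the moment at which its call begins: read the wrist's pose just before it. There is no depth.
- ctrl.sign_off(): hands the job in, once; it reports no verdict.
Trained networks look in the newest picture that a camera, given by its name, has taken for a name from the list of things; names that differ only in an ending like _2 or _b are one class to them, and where a whole thing is asked for, a point or a joint stands for the part that bears it (a point fixed in the world has none). Each returns a list of dicts, best first, with "confidence" (0 to 1); they miss things now and then, are a little off and sometimes report something else, mostly with a low value. They report only what shows in the picture. A call takes as long as a camera call.
- spotter.trace(camera, label): "region" (384x512 bool, what is visible of it) and "uv" ([column, row] in pixels, amid what is visible of it).
The state is a dict: "time": time; "qpos": joint angles; "dq": joint speeds; "joint_efforts": joint torques, N m; "eef_pos": TCP position; "tcp_rot": TCP orientation; "contact_force": force on the tool from outside, world axes, zero at the start; "wrist_torque": the same for the moment, N m; "opening": opening from 0.0 (shut) to 1.0 (fully open).
Only numpy, scipy, OpenCV 4.12 (cv2) and the standard library are available. Lean on these libraries where they do the work, as an engineer would, in place of code of your own. Each camera call takes 0.05 s, during which the arm holds its last target.

## Task

Mount the loose grey marker pot on the free part of the sloping rail, beside the pot already there and facing the same way: hook the lip under its base over and behind the rail's upper edge with the foot still raised, then tilt the foot down until its spring clip snaps under the rail's lower edge. Work by feel and gently, because the rail is not exactly where the stand suggests, leave the pot flat and fully home, let go, and do not disturb the tape, the marker or the cutter.

Things in the scene. Friction and masses are not known exactly. Their poses are not given: they have to be found in the camera images.
- holder: Loose marker pot, grey plastic, 0.08 to 0.19 kg: hollow square tube on a base plate. Origin: centre of the plate's flat underside (seat face). z up along the tube, x to the lip side, y along the rail. Plate x -34 to 32, y -23 to 23, z 0 to 5 mm. Stands upright on the worktop on lip and foot, origin 11.5 mm above it, lip turned roughly away from the robot.
- grip (a point): Centre of the pot's tube at (0, 0, 44) mm in the pot's frame, a good height to grip. The tube is 42 x 42 mm outside (x and y -21 to 21 mm), walls 3 mm, open top at z = 66 mm. Gripped from above across the pot's x it is held best against tilting.
- lip (a point): Upper edge of the tongue tip of the pot's lip, at (20, 0, -7) mm in the pot's frame. The lip, 46 mm wide, is a wall below the plate, x 25.3 (inner face) to 32 mm; at its bottom a tongue points back to -x, tip x = 20 mm, z -11.5 to -7 mm; corners rounded 1 mm. The slot between seat face and tongue is 7 mm high, 5.3 mm deep; the flange goes fully in with the foot raised up to 20 degrees.
- foot (a point): Bottom of the pot's foot, at (-27, 0, -11.5) mm in the pot's frame. Two fixed guides, x -34 to -27, z down to -11.5 mm, stand either side of the sprung clip. With the lip hooked, the foot clears the rail's lower edge when it is raised at least 15 degrees from the seated attitude.
- clip (a joint): The loose pot's steel foot clip, 20 mm wide: 0 = sprung home, grows (m, to 0.006) as the nose is pushed out to the pot's -x. Spring 800 N/m, 0.8 N preload. Nose tip x = -21.5, top z = -5 mm, bevelled below to x = -25.5, z = -11.5 mm. Passing the rail edge pushes it out 3 to 4 mm with about 4 to 8 N at the foot, then it springs back.
- stand: Fixed dark steel foot of the rail: plate 120 x 230 x 8 mm with two slotted pads; two posts on them carry a fixed aluminium rail. Origin: centre of its underside on the worktop; x points up the slope (away from the robot), y along the rail, z up. The rail rises 25 degrees towards +x, is 50 mm wide across and 200 mm long (y -100 to 100 mm).
- rail_mid (a point): Nominal centre of the rail's top face, (0, 0, 60) mm in the stand's frame. Slotted feet: the real rail is fixed up to 16 mm forward or back of this along the stand's x, level, not measured: find it by touch or sight. The rail is a 4 mm flange, edges rounded (2 mm), overhanging a web 28 mm wide and 14 mm deep by 11 mm each side. A mounted pot's origin is within 2 mm of the rail's centre line.
- fixed_pot (a point): Nominal seat of a second, identical pot fixed on the rail, (0, 68, 60) mm in the stand's frame; it shifts with the rail. It shows the mounted position: flat on the rail, leaning 25 degrees, lip round the upper edge, clip under the lower. It covers y 45 to 91 mm; the free part is y -100 to 45 mm.
- masking_tape: Bystander: a roll of cream masking tape lying flat, 103 x 101 x 25 mm, origin under its centre. Not to be disturbed.
- marker: Bystander: a white marker pen with black cap lying flat, 17 x 135 x 16 mm, length along its y. Not to be disturbed.
- cutter: Bystander: a red box cutter lying flat, 27 x 172 x 18 mm, length along its y. Not to be disturbed.

How it is judged:
On the way:
1. the lip is down behind the rail's upper edge while the foot is still raised (angle between holder's own z axis and vertical below 0.32 rad and z of lip in the frame of stand between 0.055 and 0.0675 m and x of lip in the frame of stand between 0.001 and 0.044 m), for 0.05 s.
At the end, for the whole second after the job is handed in: Pot on the free part of the rail (centre at stand y -85 to 23 mm), lip up the slope, square to the rail (0.08 rad), flat on it (leaning 25 degrees within 0.04 rad, origin 58.5 to 62.2 mm above the stand's underside), clip sprung home (under 1.5 mm), released and at rest (z of holder in the frame of stand between 0.0585 and 0.0622 m and x of holder in the frame of stand between -0.0185 and 0.0195 m and y of holder in the frame of stand between -0.085 and 0.023 m and z of lip in the frame of stand above 0.058 m and angle between holder's own z axis and vertical between 0.396 and 0.476 rad and angle between the y axis of holder and the y axis of stand, either way round below 0.08 rad and value of joint clip below 0.0015 m and linear speed of holder below 0.01 m/s); the robot touches nothing.
It fails at once if the pot is forced against the rail or stand (over 35 N) (contact force between holder and stand above 35 N).
It fails at once if the robot pushes the stand or the rail itself hard (over 25 N) (contact force between the arm and stand above 25 N).
It fails at once if the tape, the marker or the cutter is moved over 20 mm (distance of any of masking_tape, marker, cutter from where it was at the start of the episode above 0.02 m).
It also fails if it takes over 53 s, if anything falls off the work surface, if the arm or the gripper's body presses on something with over 40 N, if the wrist force passes 120 N, or if a joint passes its speed limit or range.

## Working session

There is one attempt and no reset: what is moved stays moved. The work goes in short steps, Python scripts to look and compute and a tool call to move; the robot and the scene stay as the last step left them, time stands still between calls to the robot, and variables do not carry over. Pictures are saved under pics/ and viewed, and the job is handed in when it is done.

Besides the shell and the picture viewer there is one more tool, called after "Call:" as name([rows], argument=value, ...), one row to a line, values as JSON. apply_moves: Moves the arm, as the interface text tells. Its arguments: {"type":"object","properties":{"steps":{"type":"array","items":{"type":"object","properties":{"tx":{"type":"number"},"ty":{"type":"number"},"tz":{"type":"number"},"wx":{"type":"number"},"wy":{"type":"number"},"wz":{"type":"number"}}}},"hand":{"type":"number"},"force":{"type":"number"}},"required":["steps"]}

```bash
ls; mkdir -p pics; python3 - <<'E'
from plant import readout, imaging, ctrl, spotter
import cv2,numpy as np
s=readout.get_state(); print(s)
for n in ["scene","side","wrist"]:
    c=imaging.read_camera(n)
    cv2.imwrite(f"pics/{n}0.png",c["img"][:,:,::-1])
    print(n,{k:(np.round(v,4).tolist() if k!="img" else 0) for k,v in c.items()})
    for l in ["holder","stand","fixed_pot","masking_tape","marker","cutter"]:
        try:
            for d in spotter.trace(n,l)[:3]: 
                r=d["region"]; ys,xs=np.nonzero(r); print(l,round(d["confidence"],2),d["uv"],r.sum(),xs.min(),xs.max(),ys.min(),ys.max())
        except Exception as e: print(l,e)
E
```

```text
pics
{'time': 0.0, 'qpos': array([ 1.18903144e+00,  2.87165975e-01,  1.57818492e+00, -5.03140946e-06,
        1.27862531e+00, -1.49947163e-01]), 'dq': array([ 7.58873909e-04,  1.67994776e-03,  9.65636847e-04,  8.11473064e-04,
        6.91896463e-05, -1.19400954e-03]), 'joint_efforts': array([-1.28696178e-03, -4.05986059e+01, -2.92620885e+01, -1.66715167e-04,
        5.91122414e-03,  5.22913552e-07]), 'eef_pos': array([0.15491888, 0.65671681, 0.40334221]), 'tcp_rot': array([ 7.84137693e-01,  6.20585738e-01, -1.03332014e-03,  5.93785918e-04]), 'contact_force': array([ 0.23127908, -0.49601999,  0.54678316]), 'wrist_torque': array([ 0.01097932,  0.03616771, -0.00221931]), 'opening': 1.002611750980625}
scene {'img': 0, 'vfov': 43.5878, 'cx': 250.6156, 'cy': 189.5534, 'R': [[0.8464, -0.5326, -0.0007], [-0.466, -0.7399, -0.4851], [0.2579, 0.4109, -0.8745]], 't': [-0.311, 0.4226, 0.758]}
holder 0.58 [303.8, 247.3] 1290 281 323 225 271
stand 0.94 [239.5, 202.9] 6689 182 301 146 262
fixed_pot 0.59 [236.2, 206.7] 6555 183 301 146 261
masking_tape 0.72 [195.8, 248.8] 1354 176 230 238 293
marker 
[... 273 characters left out ...]
}
holder 0.7 [251.8, 162.3] 476 237 264 147 178
holder 0.63 [253.2, 214.9] 3478 226 279 167 248
stand 0.76 [254.1, 212.2] 3428 226 279 168 247
fixed_pot 0.92 [252.4, 213.1] 3438 226 279 168 248
masking_tape 0.93 [306.9, 205.1] 768 289 328 183 214
marker 0.67 [299.1, 252.2] 384 285 315 228 271
cutter 0.85 [222.3, 157.0] 288 214 236 145 176
wrist {'img': 0, 'vfov': 65.7065, 'cx': 258.4674, 'cy': 192.7686, 'tool_from_camera': [[1.0, 0.0003, -0.0003, 0.0004], [-0.0002, 0.9453, 0.3262, -0.0835], [0.0004, -0.3262, 0.9453, 0.0313], [0.0, 0.0, 0.0, 1.0]]}
stand 0.68 [119.3, 364.0] 1050 102 142 342 383
fixed_pot 0.8 [122.2, 362.2] 1071 103 142 343 383
masking_tape 0.68 [44.3, 307.1] 992 23 62 293 335
```

```bash
python3 - <<'E'
import cv2
a=cv2.imread("pics/scene0.png")[130:310,140:400]; cv2.imwrite("pics/s0z.png",cv2.resize(a,None,fx=3,fy=3,interpolation=2))
a=cv2.imread("pics/side0.png")[130:290,200:340]; cv2.imwrite("pics/d0z.png",cv2.resize(a,None,fx=3.7,fy=3.7,interpolation=2))
E
```

```text
(no output)
```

View pics/s0z.png

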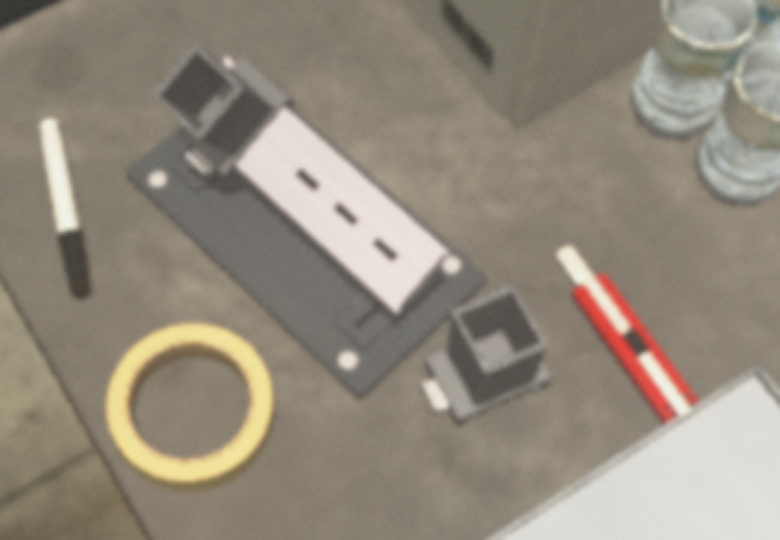

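View pics/d0z.png

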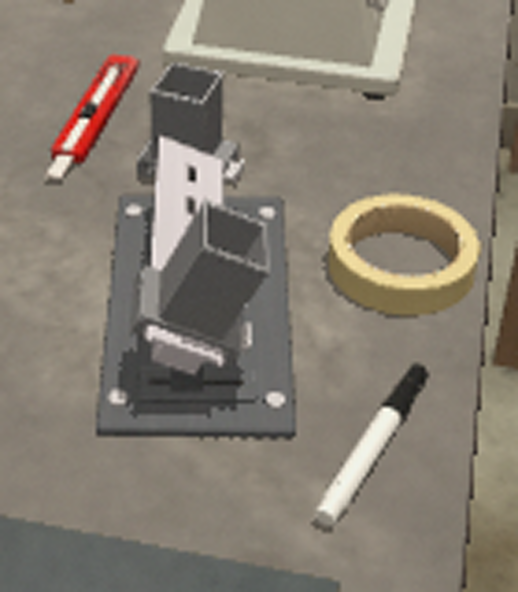

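```bash
cat > h.py <<'E'
import numpy as np,cv2
from scipy.spatial.transform import Rotation as R
CAM={}
def cam(c,n,state=None):
    f=192/np.tan(np.radians(c["vfov"])/2)
    if n=="wrist":
        T=np.eye(4);T[:3,:3]=R.from_quat(state["tcp_rot"]).as_matrix();T[:3,3]=state["eef_pos"]
        W=T@np.array(c["tool_from_camera"]); Rc=W[:3,:3].T; t=-Rc@W[:3,3]
        return dict(f=f,cx=c["cx"],cy=c["cy"],R=Rc,t=t,fish=True)
    return dict(f=f,cx=c["cx"],cy=c["cy"],R=np.array(c["R"]),t=np.array(c["t"]),fish=False)
def proj(k,X):
    p=np.atleast_2d(X)@k["R"].T+k["t"]
    if k["fish"]:
        rho=np.hypot(p[:,0],p[:,1]);th=np.arctan2(rho,p[:,2]);s=k["f"]*th/np.maximum(rho,1e-9)
        return np.c_[k["cx"]+s*p[:,0],k["cy"]+s*p[:,1]]
    return np.c_[k["cx"]+k["f"]*p[:,0]/p[:,2],k["cy"]+k["f"]*p[:,1]/p[:,2]]
def back(k,uv,z):
    uv=np.atleast_2d(uv).astype(float);d=np.c_[(uv[:,0]-k["cx"])/k["f"],(uv[:,1]-k["cy"])/k["f"],np.ones(len(uv))]
    if k["fish"]:
        r=np.hypot(d[:,0],d[:,1]);d=np.c_[d[:,0]/r*np.sin(r),d[:,1]/r*np.sin(r),np.cos(r)]
    C=-k["R"].T@k["t"];w=d@k["R"]
    return C+w*((z-C[2])/w[:,2])[:,None]
def pose(x,y,z,yaw,pitch=0):
    T=np.eye(4);T[:3,:3]=R.from_euler("ZY",[yaw,pitch]).as_matrix();T[:3,3]=[x,y,z];return T
def tf(T,P): return np.atleast_2d(P)@T[:3,:3].T+T[:3,3]
def box(x0,x1,y0,y1,z0,z1):
    return np.array([[x,y,z] for x in(x0,x1) for y in(y0,y1) for z in(z0,z1)])/1000.
EDG=[(i,j) for i in range(8) for j in range(i) if bin(i^j).count("1")==1]
def draw(im,k,P,col,sc,off):
    q=(proj(k,P)-off)*sc
    for i,j in EDG: cv2.line(im,tuple(int(v) for v in q[i]),tuple(int(v) for v in q[j]),col,1,cv2.LINE_AA)
POT=[box(-34,32,-23,23,0,5),box(-21,21,-21,21,5,66),box(25.3,32,-23,23,-11.5,0)]
def overlay(img,k,stand,dx,pot,x0,y0,x1,y1,sc):
    im=cv2.resize(np.ascontiguousarray(img[y0:y1,x0:x1,::-1]),None,fx=sc,fy=sc,interpolation=2);off=np.array([x0,y0])
    if stand is not None:
        S=pose(stand[0],stand[1],0,stand[2]);draw(im,k,tf(S,box(-60,60,-115,115,0,8)),(0,255,0),sc,off)
        Rl=S@pose(dx,0,.06,0,-np.radians(25));draw(im,k,tf(Rl,box(-25,25,-100,100,-4,0)),(0,0,255),sc,off)
        F=S@pose(dx,.068,.06,0,-np.radians(25))
        for b in POT: draw(im,k,tf(F,b),(255,200,0),sc,off)
    if pot is not None:
        for b in POT: draw(im,k,tf(pot,b),(255,0,255),sc,off)
    return im
E
python3 - <<'E'
from h import *
from plant import imaging
c=imaging.read_camera("scene");k=cam(c,"scene")
pl=np.array([[128,178],[360,397],[485,280]])/3.+[140,130]
P=back(k,pl,.008);print(P.round(4), np.linalg.norm(np.diff(P,axis=0),axis=1))
pt=np.array([[452,310],[508,288],[545,345],[487,370]])/3.+[140,130]
Q=back(k,pt,.0775);print(Q.round(4),Q.mean(0),np.linalg.norm(np.diff(Q,axis=0),axis=1))
r=np.array([[238,162],[398,313],[448,255],[285,108]])/3.+[140,130]
print(back(k,r[:2],.0495).round(4),back(k,r[2:],.0705).round(4))
print(back(k,[[195.8,248.8]],.02),back(k,[[163,202.7],[351.4,244.3]],.01))
E
```

```text
[[0.4007 0.3141 0.008 ]
 [0.4495 0.097  0.008 ]
 [0.5627 0.1214 0.008 ]] [0.22245818 0.11588568]
[[0.5106 0.0927 0.0775]
 [0.5473 0.0866 0.0775]
 [0.5443 0.045  0.0775]
 [0.5063 0.0503 0.0775]] [0.52711472 0.06865192 0.0775    ] [0.03718301 0.04176495 0.03835357]
[[0.4607 0.2632 0.0495]
 [0.49   0.1179 0.0495]] [[0.5316 0.1266 0.0705]
 [0.502  0.2708 0.0705]]
[[0.35882011 0.1806739  0.02      ]] [[0.3523048  0.30686718 0.01      ]
 [0.61731952 0.03359685 0.01      ]]
```

Call:
apply_moves([
  {"tx": -34,"ty": 37,"wz": 0.11},
  {"tx": -68,"ty": 75,"wz": 0.22},
  {"tx": -101,"ty": 112,"wz": 0.33},
  {"tx": -135,"ty": 150,"wz": 0.45},
  {"tx": -168,"ty": 187,"wz": 0.56},
  {"tx": -202,"ty": 225,"wz": 0.67},
  {"tx": -236,"ty": 262,"wz": 0.78},
  {"tx": -270,"ty": 300,"wz": 0.9},
  {"tx": -303,"ty": 337,"wz": 1.0},
  {"tx": -337,"ty": 375,"wz": 1.12},
  {"tx": -370,"ty": 412,"wz": 1.24},
  {"tx": -404,"ty": 450,"wz": 1.34},
], hand=1, force=40)

```text
$.steps[0]: bad value
```

Call:
apply_moves([
  {"tx": 0},
  {"tx": 0},
  {"tx": 0},
])

```text
$.steps[0]: bad value
```

```bash
python3 - <<'E'
from h import *
from plant import imaging,readout
import pickle
D={}
for n in ["wrist","scene","side"]:
    s=readout.get_state(); c=imaging.read_camera(n); D[n]=(c,s)
    cv2.imwrite(f"pics/{n}1.png",c["img"][:,:,::-1])
print(s)
pickle.dump(D,open("d1.pkl","wb"))
k=cam(D["wrist"][0],"wrist",D["wrist"][1])
im=overlay(D["wrist"][0]["img"],k,(.4817,.2178,.215),.007,pose(.527,.0687,.0115,-.12),0,0,512,384,1.56)
cv2.imwrite("pics/ow1.png",im)
E
```

```text
{'time': 1.2, 'qpos': array([ 1.18900017e+00,  2.86282806e-01,  1.57671579e+00,  6.08622799e-06,
        1.27864701e+00, -1.50036572e-01]), 'dq': array([-9.00047222e-05,  2.03773545e-03, -1.80565228e-03,  8.54779817e-04,
       -1.67411395e-04,  2.03626027e-03]), 'joint_efforts': array([ 3.82100052e-04, -4.05970466e+01, -2.92940927e+01, -1.53130659e-04,
        6.73459726e-04,  2.93554514e-06]), 'eef_pos': array([0.15502713, 0.65693262, 0.40472778]), 'tcp_rot': array([ 7.84121202e-01,  6.20607718e-01, -2.44338934e-05,  1.06160933e-05]), 'contact_force': array([-0.55880181, -0.49174072, -0.4926389 ]), 'wrist_torque': array([-0.05235272, -0.02492878,  0.04925613]), 'opening': 1.000588127161047}
```

View pics/ow1.png

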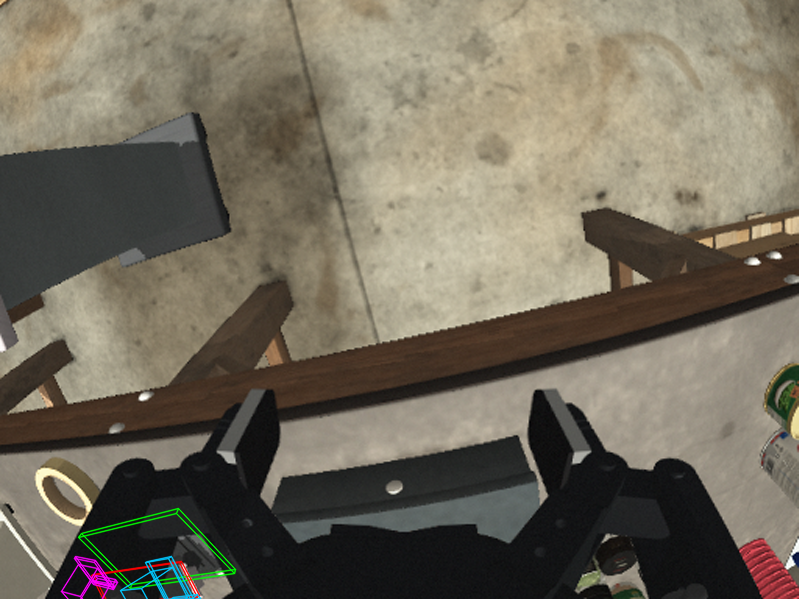

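View pics/wrist1.png

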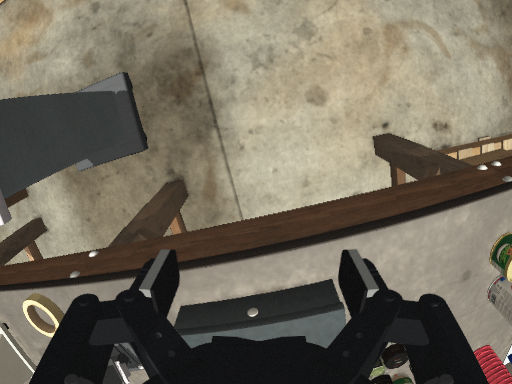

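Call:
apply_moves([
  {"tx": -34,"ty": 37,"tz": 0,"wx": 0,"wy": 0,"wz": 0.11},
  {"tx": -68,"ty": 75,"tz": 0,"wx": 0,"wy": 0,"wz": 0.22},
  {"tx": -101,"ty": 112,"tz": 0,"wx": 0,"wy": 0,"wz": 0.33},
  {"tx": -135,"ty": 150,"tz": 0,"wx": 0,"wy": 0,"wz": 0.45},
  {"tx": -168,"ty": 187,"tz": 0,"wx": 0,"wy": 0,"wz": 0.56},
  {"tx": -202,"ty": 225,"tz": 0,"wx": 0,"wy": 0,"wz": 0.67},
  {"tx": -236,"ty": 262,"tz": 0,"wx": 0,"wy": 0,"wz": 0.78},
  {"tx": -270,"ty": 300,"tz": 0,"wx": 0,"wy": 0,"wz": 0.9},
  {"tx": -303,"ty": 337,"tz": 0,"wx": 0,"wy": 0,"wz": 1.0},
  {"tx": -337,"ty": 375,"tz": 0,"wx": 0,"wy": 0,"wz": 1.12},
  {"tx": -370,"ty": 412,"tz": 0,"wx": 0,"wy": 0,"wz": 1.24},
  {"tx": -404,"ty": 450,"tz": 0,"wx": 0,"wy": 0,"wz": 1.34},
], hand=1, force=40)

```text
time: 2.45
eef_pos: [0.4982, 0.1624, 0.4052]
tcp_rot: [1.0, -0.003, 0.001, -0.0]
contact_force: [0.8, 1.2, -0.5]
opening: 1.004
```

Call:
apply_moves([
  {"tx": 0,"ty": 0,"tz": 0,"wx": 0,"wy": 0,"wz": 0},
  {"tx": 0,"ty": 0,"tz": 0,"wx": 0,"wy": 0,"wz": 0},
])

```text
time: 2.65
eef_pos: [0.4979, 0.1633, 0.4047]
tcp_rot: [1.0, -0.002, -0.0, -0.0]
contact_force: [0.1, -0.2, 0.7]
opening: 1.001
```

```bash
python3 - <<'E'
from h import *
from plant import imaging,readout
import pickle
D=pickle.load(open("d1.pkl","rb"))
for n in ["wrist"]:
    s=readout.get_state(); c=imaging.read_camera(n); D[n]=(c,s)
    cv2.imwrite(f"pics/{n}2.png",c["img"][:,:,::-1])
print(s)
pickle.dump(D,open("d1.pkl","wb"))
k=cam(D["wrist"][0],"wrist",D["wrist"][1])
im=overlay(D["wrist"][0]["img"],k,(.4817,.2178,.215),.007,pose(.527,.0687,.0115,-.12),0,0,512,384,1.56)
cv2.imwrite("pics/ow2.png",im)
cv2.imwrite("pics/rw2.png",cv2.resize(D["wrist"][0]["img"][:,:,::-1],None,fx=1.56,fy=1.56,interpolation=2))
E
```

```text
{'time': 2.65, 'qpos': array([ 1.23093228e-01, -4.92789616e-02,  1.94470972e+00,  4.70358879e-04,
        1.24648256e+00,  1.26002528e-01]), 'dq': array([ 0.04816651, -0.01214316,  0.0159886 ,  0.00279917,  0.00343579,
        0.00132818]), 'joint_efforts': array([-1.15675136e+00, -2.67503572e+01, -2.93293351e+01, -6.04416733e-02,
       -3.58816981e-02,  2.13748419e-03]), 'eef_pos': array([0.49789671, 0.16330251, 0.40473228]), 'tcp_rot': array([ 9.99998792e-01, -1.52962670e-03, -1.86780086e-04, -2.01263460e-04]), 'contact_force': array([ 0.12198922, -0.16788872,  0.66418737]), 'wrist_torque': array([ 0.00662747, -0.01572079,  0.01219292]), 'opening': 1.0010742077647927}
```

View pics/ow2.png

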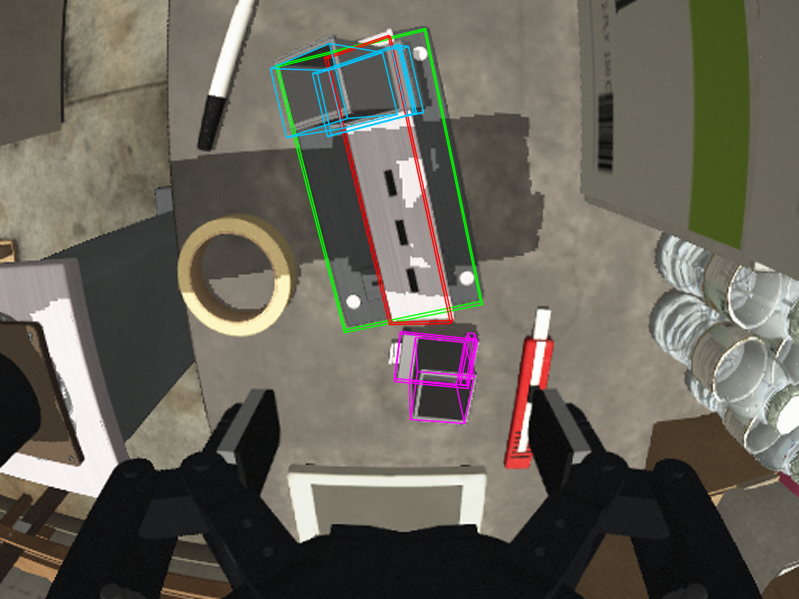

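View pics/rw2.png

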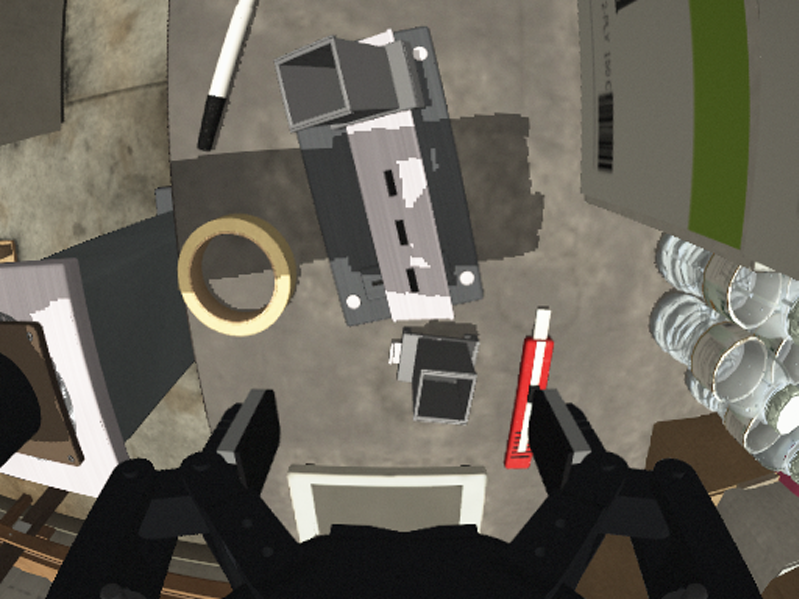

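```bash
python3 - <<'E'
from h import *
import pickle
from scipy.optimize import least_squares
D=pickle.load(open("d1.pkl","rb"))
kw=cam(*[D["wrist"][0],"wrist",D["wrist"][1]]);ks=cam(D["scene"][0],"scene")
# stand: yaw
sw=np.array([[346,325],[482,300],[427,28]])/1.56
ss=np.array([[128,178],[360,397],[485,280]])/3.+[140,130]
PW=np.array([[-60,-115,8],[60,-115,8],[60,115,8]])/1e3
PS=np.array([[-60,115,8],[-60,-115,8],[60,-115,8]])/1e3
rw=np.array([[388,321],[453,320]])/1.56; rs=np.array([[398,313],[448,255]])/3.+[140,130]
RR=np.array([[-25,-100,0],[25,-100,0]])/1e3
def f(p,uw=1,us=1):
    S=pose(p[0],p[1],0,p[2]);Q=S@pose(p[3],0,.06,0,-np.radians(25))
    return np.r_[(proj(kw,tf(S,PW))-sw).ravel()*uw,(proj(ks,tf(S,PS))-ss).ravel()*us,(proj(kw,tf(Q,RR))-rw).ravel()*uw,(proj(ks,tf(Q,RR))-rs).ravel()*us]
for w in [(1,1),(1,0),(0,1)]:
    o=least_squares(f,[.48,.218,.215,.007],args=w);print(w,o.x.round(4),o.cost)
pw=np.array([[418,372],[475,373],[468,423],[412,418]])/1.56
ps=np.array([[452,310],[508,288],[545,345],[487,370]])/3.+[140,130]
T=np.array([[-21,21,66],[21,21,66],[21,-21,66],[-21,-21,66]])/1e3
def g(p,uw=1,us=1):
    H=pose(p[0],p[1],.0115,p[2]);return np.r_[(proj(kw,tf(H,T))-pw).ravel()*uw,(proj(ks,tf(H,T))-ps).ravel()*us]
for w in [(1,1),(1,0),(0,1)]:
    o=least_squares(g,[.527,.069,-.12],args=w);print(w,o.x.round(4),o.cost)
E
```

```text
(1, 1) [0.4828 0.2206 0.2109 0.0067] 14.663663818761576
(1, 0) [0.4829 0.2212 0.2082 0.0067] 7.123426647311533
(0, 1) [0.4825 0.2192 0.2153 0.007 ] 5.792678017814076
(1, 1) [ 0.5278  0.0694 -0.0884] 5.514331810932072
(1, 0) [ 0.528   0.0698 -0.0778] 1.3503358275963908
(0, 1) [ 0.5272  0.0687 -0.1125] 3.032631567293038
```

Call:
apply_moves([
  {"tx": 10,"ty": 31,"tz": 30,"wx": 0,"wy": 0,"wz": 0.03},
  {"tx": 20,"ty": 63,"tz": 60,"wx": 0,"wy": 0,"wz": 0.06},
  {"tx": 30,"ty": 94,"tz": 90,"wx": 0,"wy": 0,"wz": 0.082},
  {"tx": 30,"ty": 94,"tz": 100,"wx": 0,"wy": 0,"wz": 0.082},
  {"tx": 30,"ty": 94,"tz": 100,"wx": 0,"wy": 0,"wz": 0.082},
], hand=1, force=60)

```text
time: 3.2
eef_pos: [0.5263, 0.0713, 0.3027]
tcp_rot: [0.999, -0.041, -0.002, -0.0]
contact_force: [0.4, -0.7, 0.2]
opening: 0.998
```

```bash
cat > snap.py <<'E'
from h import *
from plant import imaging,readout
import sys,pickle
# usage snap.py tag cams
def snap(tag,names):
    D={}
    for n in names:
        s=readout.get_state(); c=imaging.read_camera(n); D[n]=(c,s)
    pickle.dump(D,open(f"d_{tag}.pkl","wb")); return D
def tool():
    s=readout.get_state();return s
E
python3 - <<'E'
from snap import *
D=snap("3",["wrist"]);c,s=D["wrist"]
print(s["time"],s["eef_pos"],s["tcp_rot"],s["contact_force"],s["wrist_torque"])
k=cam(c,"wrist",s)
cv2.imwrite("pics/ow3.png",overlay(c["img"],k,(.4828,.2206,.211),.0067,pose(.528,.0696,.0115,-.085),100,100,420,384,2))
E
```

```text
3.2 [0.52626945 0.07133434 0.30266167] [ 9.99161652e-01 -4.08677832e-02 -2.39088760e-03 -3.19129761e-04] [ 0.43617094 -0.69408972  0.17873431] [ 0.00177539 -0.01722432 -0.01371091]
```

View pics/ow3.png

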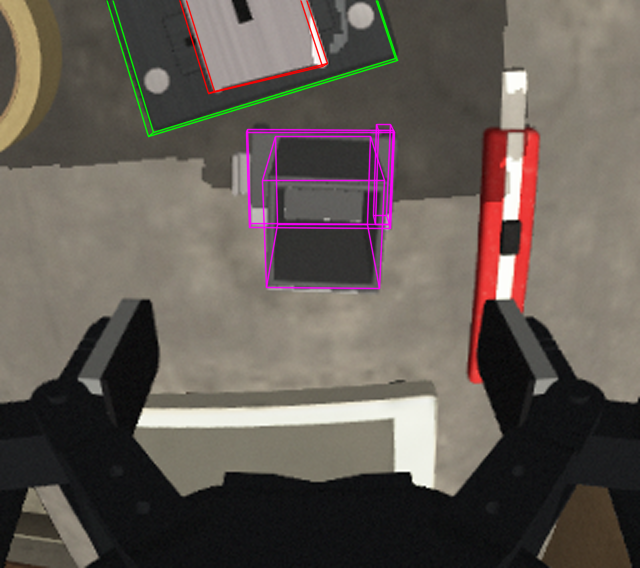

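Call:
apply_moves([
  {"tx": 1,"ty": 1,"tz": 35,"wx": 0,"wy": 0,"wz": 0},
  {"tx": 1,"ty": 1,"tz": 68,"wx": 0,"wy": 0,"wz": 0},
  {"tx": 1,"ty": 1,"tz": 88,"wx": 0,"wy": 0,"wz": 0},
  {"tx": 1,"ty": 1,"tz": 94,"wx": 0,"wy": 0,"wz": 0},
  {"tx": 1,"ty": 1,"tz": 94,"wx": 0,"wy": 0,"wz": 0},
])

```text
time: 3.75
eef_pos: [0.5284, 0.0704, 0.2114]
tcp_rot: [0.999, -0.04, 0.0, -0.0]
contact_force: [0.8, -0.4, -0.1]
opening: 1.002
```

Call:
apply_moves([
  {"tx": 0,"ty": 0,"tz": 0,"wx": 0,"wy": 0,"wz": 0},
  {"tx": 0,"ty": 0,"tz": 0,"wx": 0,"wy": 0,"wz": 0},
  {"tx": 0,"ty": 0,"tz": 0,"wx": 0,"wy": 0,"wz": 0},
  {"tx": 0,"ty": 0,"tz": 0,"wx": 0,"wy": 0,"wz": 0},
  {"tx": 0,"ty": 0,"tz": 0,"wx": 0,"wy": 0,"wz": 0},
  {"tx": 0,"ty": 0,"tz": 0,"wx": 0,"wy": 0,"wz": 0},
], hand=0, force=60)

```text
time: 4.35
eef_pos: [0.5292, 0.0691, 0.2124]
tcp_rot: [0.999, -0.042, 0.001, -0.0]
contact_force: [-0.3, -1.0, 6.1]
opening: 0.489
```

```bash
python3 - <<'E'
from snap import *
D=snap("4",["scene","side"]);c,s=D["side"]
print(s)
for n,b in [("scene",(220,150,400,290)),("side",(180,100,320,220))]:
    c,s=D[n];k=cam(c,n); Rt=R.from_quat(s["tcp_rot"]).as_matrix(); g=s["eef_pos"]+Rt@[0,0,.155]; print(g, Rt[:,2])
    cv2.imwrite(f"pics/{n}4.png",overlay(c["img"],k,(.4828,.2206,.211),.0067,pose(.528,.0696,.0115,-.085),*b,4))
E
```

```text
{'time': 4.4, 'qpos': array([-6.04207956e-02,  2.24504732e-01,  2.04473369e+00,  3.00809077e-04,
        8.69775762e-01,  2.26278939e-02]), 'dq': array([-0.00231269,  0.00161093, -0.00068319,  0.00113386,  0.00202899,
        0.00120631]), 'joint_efforts': array([-3.40620233e-01, -2.88556051e+01, -2.07148916e+01, -9.61288624e-02,
       -2.74248719e-01, -3.76116601e-03]), 'eef_pos': array([0.5291554 , 0.06909098, 0.21237452]), 'tcp_rot': array([ 9.99133126e-01, -4.16091565e-02,  1.29117886e-03, -9.06807075e-05]), 'contact_force': array([-0.58792932, -0.19327352,  6.74686622]), 'wrist_torque': array([ 0.05807307,  0.27875172, -0.01410673]), 'opening': 0.4862602992822343}
[0.52958523 0.06910511 0.05742696] [ 2.63350351e-03  7.93146064e-05 -9.99996529e-01]
[0.52955649 0.06910241 0.05737504] [ 2.58766544e-03  7.37544706e-05 -9.99996649e-01]
```

View pics/scene4.png

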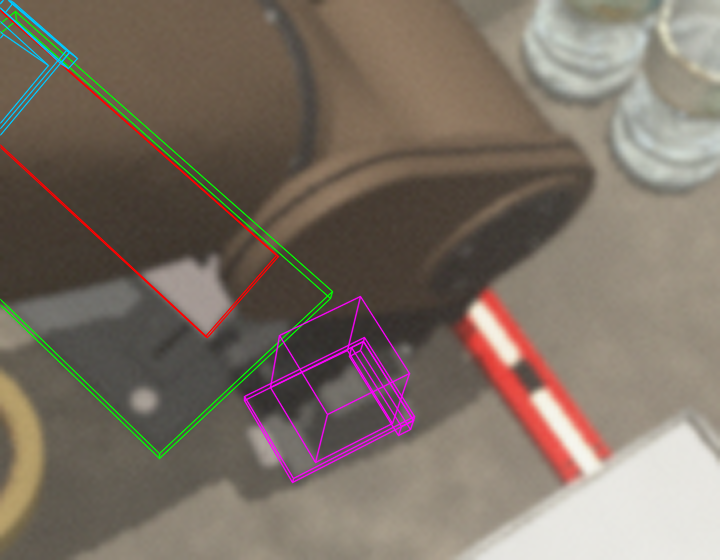

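View pics/side4.png

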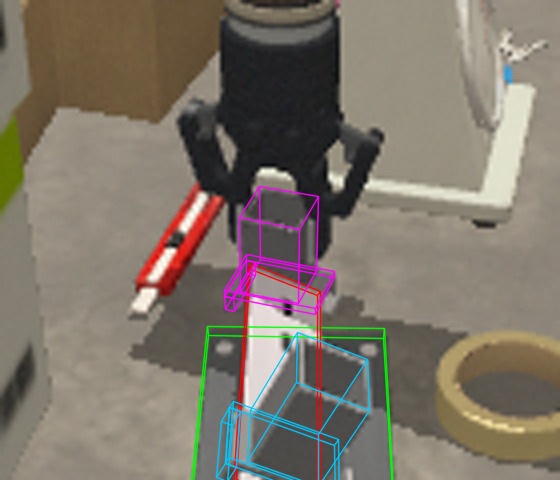

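```bash
cat > cmd.py <<'E'
from h import *
import json
# log of final rows of each call: tx ty tz wx wy wz
LOG=json.load(open("log.json"))
def start():
    T=np.eye(4);T[:3,:3]=R.from_quat([.784123,.620606,0,0]).as_matrix();T[:3,3]=[.155,.657,.4047];return T
def step(T,r):
    D=np.eye(4);D[:3,3]=np.array(r[:3])/1e3;D[:3,:3]=R.from_rotvec(r[3:]).as_matrix();return T@D
def cmd():
    T=start()
    for r in LOG:T=step(T,r)
    return T
def add(*r):
    LOG.append(list(r));json.dump(LOG,open("log.json","w"))
ST=(.4828,.2206,.211)
DX=.0067
FL=np.diag([1,-1,-1.])
def pot2tool(P,d=.2009):
    T=np.eye(4);T[:3,:3]=P[:3,:3]@FL;T[:3,3]=P[:3,3]+P[:3,2]*d;return T
def tool2pot(T,d=.2009):
    P=np.eye(4);P[:3,:3]=T[:3,:3]@FL;P[:3,3]=T[:3,3]+T[:3,2]*d;return P
def rail(ys,dx=None): return pose(ST[0],ST[1],0,ST[2])@pose(DX if dx is None else dx,ys,.06,0,-np.radians(25))
def potat(phi,cx,cz,ys,dx=None):
    # flange tip circle centre (23,-2) mm at pot coords (cx,cz)
    p=np.radians(phi);c,s=np.cos(p),np.sin(p)
    u=23-cx*c-cz*s; n=-2+cx*s-cz*c
    return rail(ys,dx)@pose(u/1e3,0,n/1e3,0,p)
def delta(T,G):
    D=np.linalg.inv(T)@G;return np.r_[D[:3,3]*1e3,R.from_matrix(D[:3,:3]).as_rotvec()].round(3)
def where(P,ys=0):
    Q=np.linalg.inv(rail(0))@P; S=np.linalg.inv(pose(ST[0],ST[1],0,ST[2]))@P
    lip=tf(S,[[.02,0,-.007]])[0]
    return "rail u,y,n mm",(Q[:3,3]*1e3).round(2),"lean",np.degrees(np.arccos(P[2,2])).round(2),"stand lip",lip.round(4),"org",S[:3,3].round(4)
E
echo '[[-404,450,0,0,0,1.34],[30,94,100,0,0,0.082],[1,1,94,0,0,0]]' > log.json
python3 - <<'E'
from cmd import *
T=cmd();print(T.round(4))
E
mv cmd.py trk.py; python3 - <<'E'
from trk import *
T=cmd();print(T.round(4))
T=step(T,[0,0,-110,0,0,0]);print(T[:3,3])
G=pot2tool(potat(18.5,15,-2.7,-.035)@pose(0,0,.04,0));print(G.round(3));print(delta(T,G))
print(where(potat(18.5,15,-2.7,-.035)),where(potat(0,23.3,-2,-.035)))
E
```

```text
[[ 0.9966 -0.0829  0.      0.531 ]
 [-0.0829 -0.9966  0.      0.0653]
 [ 0.      0.     -1.      0.2107]
 [ 0.      0.      0.      1.    ]]
[[ 0.9966 -0.0829  0.      0.531 ]
 [-0.0829 -0.9966  0.      0.0653]
 [ 0.      0.     -1.      0.2107]
 [ 0.      0.      0.      1.    ]]
[0.53099294 0.06532997 0.3207    ]
[[ 0.972  0.209  0.111  0.476]
 [ 0.208 -0.978  0.024  0.183]
 [ 0.113  0.    -0.994  0.308]
 [ 0.     0.     0.     1.   ]]
[-6.42390e+01 -1.13161e+02  1.24560e+01  1.70000e-02  1.13000e-01
 -2.94000e-01]
('rail u,y,n mm', array([  9.63, -35.  ,   5.32]), 'lean', np.float64(6.5), 'stand lip', array([ 0.0338, -0.035 ,  0.0642]), 'org', array([ 0.0132, -0.035 ,  0.0689])) ('rail u,y,n mm', array([ -0.3, -35. ,   0. ]), 'lean', np.float64(25.0), 'stand lip', array([ 0.0275, -0.035 ,  0.062 ]), 'org', array([ 0.0064, -0.035 ,  0.0599]))
```

Call:
apply_moves([
  {"tx": 0,"ty": 0,"tz": -10,"wx": 0,"wy": 0,"wz": 0},
  {"tx": 0,"ty": 0,"tz": -30,"wx": 0,"wy": 0,"wz": 0},
  {"tx": 0,"ty": 0,"tz": -60,"wx": 0,"wy": 0,"wz": 0},
  {"tx": 0,"ty": 0,"tz": -90,"wx": 0,"wy": 0,"wz": 0},
  {"tx": 0,"ty": 0,"tz": -108,"wx": 0,"wy": 0,"wz": 0},
  {"tx": 0,"ty": 0,"tz": -110,"wx": 0,"wy": 0,"wz": 0},
  {"tx": 0,"ty": 0,"tz": -110,"wx": 0,"wy": 0,"wz": 0},
])

```text
time: 5.15
eef_pos: [0.528, 0.0691, 0.3206]
tcp_rot: [0.999, -0.042, -0.0, 0.0]
contact_force: [0.2, 0.0, -1.9]
opening: 0.487
```

```bash
cat > meas.py <<'E'
from trk import *
from plant import readout,imaging
def meas(n=4,cam="wrist"):
    S=[]
    for i in range(n):
        S.append(readout.get_state()); c=imaging.read_camera(cam)
    P=np.mean([s["eef_pos"] for s in S],0);sd=np.std([s["eef_pos"] for s in S],0)
    T=np.eye(4);T[:3,:3]=R.from_quat([s["tcp_rot"] for s in S]).mean().as_matrix();T[:3,3]=P
    print("t",S[-1]["time"],"pos",P.round(4),"sd",sd.round(4),"F",np.mean([s["contact_force"] for s in S],0).round(1),"M",np.mean([s["wrist_torque"] for s in S],0).round(2),"op",round(S[-1]["opening"],3),"q",S[-1]["qpos"].round(2))
    return T,c,S[-1]
def rebase(T):
    np.save("base.npy",T);json.dump([],open("log.json","w"))
E
sed -i 's/^def start.*/def start(): return np.load("base.npy")\ndef start0():/' trk.py
python3 - <<'E'
from meas import *
T,c,s=meas(5); rebase(T); print(T.round(4))
k=cam(c,"wrist",s)
cv2.imwrite("pics/ow5.png",overlay(c["img"],k,ST,DX,tool2pot(T),60,80,420,384,2))
G=pot2tool(potat(18.5,15,-2.7,-.035)@pose(0,0,.04,0));print(delta(T,G))
E
```

```text
t 5.35 pos [0.5277 0.0691 0.3193] sd [0.0001 0.     0.0007] F [-0.2 -0.1 -2. ] M [ 0.  0. -0.] op 0.483 q [-0.06  0.06  2.   -0.    1.08  0.02]
[[ 9.965e-01 -8.300e-02 -2.500e-03  5.277e-01]
 [-8.300e-02 -9.966e-01  1.000e-04  6.910e-02]
 [-2.500e-03  1.000e-04 -1.000e+00  3.193e-01]
 [ 0.000e+00  0.000e+00  0.000e+00  1.000e+00]]
[-6.0623e+01 -1.0963e+02  1.1217e+01  1.6000e-02  1.1500e-01 -2.9400e-01]
```

View pics/ow5.png

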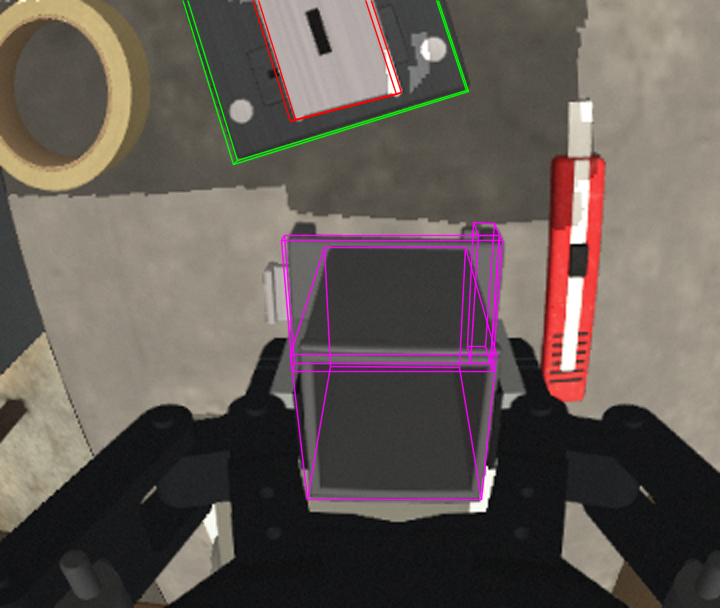

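Call:
apply_moves([
  {"tx": -10,"ty": -18,"tz": 0,"wx": 0.003,"wy": 0.02,"wz": -0.05},
  {"tx": -25,"ty": -45,"tz": 2,"wx": 0.007,"wy": 0.05,"wz": -0.12},
  {"tx": -40,"ty": -73,"tz": 6,"wx": 0.011,"wy": 0.08,"wz": -0.19},
  {"tx": -53,"ty": -97,"tz": 9,"wx": 0.014,"wy": 0.1,"wz": -0.26},
  {"tx": -60.6,"ty": -109.6,"tz": 11.2,"wx": 0.016,"wy": 0.115,"wz": -0.294},
  {"tx": -60.6,"ty": -109.6,"tz": 11.2,"wx": 0.016,"wy": 0.115,"wz": -0.294},
  {"tx": -60.6,"ty": -109.6,"tz": 11.2,"wx": 0.016,"wy": 0.115,"wz": -0.294},
  {"tx": -60.6,"ty": -109.6,"tz": 11.2,"wx": 0.016,"wy": 0.115,"wz": -0.294},
])

```text
time: 6.2
eef_pos: [0.4776, 0.1826, 0.3097]
tcp_rot: [0.993, 0.104, 0.058, -0.005]
contact_force: [0.5, -0.6, -1.1]
opening: 0.487
```

```bash
python3 - <<'E'
from meas import *
add(-60.6,-109.6,11.2,.016,.115,-.294)
import trk; C=trk.cmd()
T,c,s=meas(4); print("meas-cmd",delta(C,T)); print(where(tool2pot(T)))
k=cam(c,"wrist",s)
cv2.imwrite("pics/ow6.png",overlay(c["img"],k,ST,DX,tool2pot(T),60,80,420,384,2))
G=pot2tool(potat(18.5,15,-2.7,-.035)@pose(0,0,.04,0));print(delta(T,G))
c=imaging.read_camera("side");cv2.imwrite("pics/side6.png",overlay(c["img"],cam(c,"side"),ST,DX,tool2pot(T),200,110,320,250,4))
E
```

```text
t 6.35 pos [0.4776 0.1826 0.3097] sd [0. 0. 0.] F [ 0.3 -0.2 -1.3] M [-0.04  0.07  0.02] op 0.486 q [ 0.17  0.01  2.08  0.    0.94 -0.05]
meas-cmd [ 1.200e+00  1.047e+00 -1.343e+00 -1.000e-03  3.000e-03  2.000e-03]
('rail u,y,n mm', array([ 24.39, -36.38,  43.99]), 'lean', np.float64(6.65), 'stand lip', array([ 0.0309, -0.0364,  0.1055]), 'org', array([ 0.0102, -0.0364,  0.1102]))
[-1.221e+00 -1.082e+00  1.354e+00  1.000e-03 -3.000e-03 -1.000e-03]
```

View pics/ow6.png

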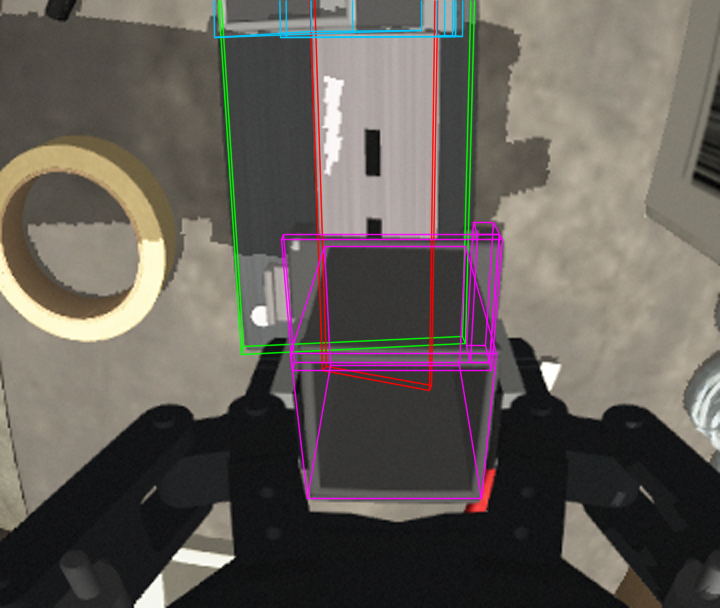

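View pics/side6.png

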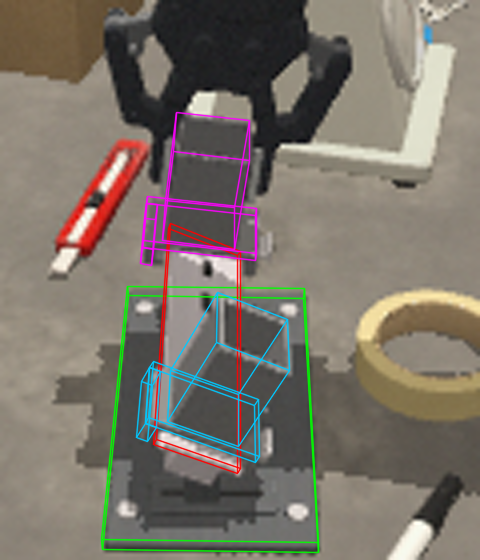

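```bash
python3 - <<'E'
from meas import *
s=readout.get_state()
T=np.eye(4);T[:3,:3]=R.from_quat(s["tcp_rot"]).as_matrix();T[:3,3]=s["eef_pos"]
for up in (.015,.006,0): print(up,delta(T,pot2tool(potat(18.5,14,-2.5,-.035)@pose(0,0,up,0))))
E
```

```text
0.015 [-8.200e-02 -8.060e-01  2.651e+01  1.000e-03 -2.000e-03 -1.000e-03]
0.006 [-1.040e-01 -8.160e-01  3.551e+01  1.000e-03 -2.000e-03 -1.000e-03]
0 [-1.190e-01 -8.240e-01  4.151e+01  1.000e-03 -2.000e-03 -1.000e-03]
```

Call:
apply_moves([
  {"tx": 0,"ty": -0.8,"tz": 10,"wx": 0,"wy": -0.002,"wz": 0},
  {"tx": 0,"ty": -0.8,"tz": 20,"wx": 0,"wy": -0.002,"wz": 0},
  {"tx": 0,"ty": -0.8,"tz": 26,"wx": 0,"wy": -0.002,"wz": 0},
  {"tx": 0,"ty": -0.8,"tz": 29,"wx": 0,"wy": -0.002,"wz": 0},
  {"tx": 0,"ty": -0.8,"tz": 29,"wx": 0,"wy": -0.002,"wz": 0},
  {"tx": 0,"ty": -0.8,"tz": 29,"wx": 0,"wy": -0.002,"wz": 0},
])

```text
time: 7.05
eef_pos: [0.4802, 0.1849, 0.2808]
tcp_rot: [0.993, 0.105, 0.057, -0.005]
contact_force: [-0.6, 0.1, -0.9]
opening: 0.487
```

```bash
cat > now.py <<'E'
from meas import *
def now():
    s=readout.get_state()
    T=np.eye(4);T[:3,:3]=R.from_quat(s["tcp_rot"]).as_matrix();T[:3,3]=s["eef_pos"]
    print("t",round(s["time"],2),"F",s["contact_force"].round(1),"Ftool",(T[:3,:3].T@s["contact_force"]).round(1),"Mtool",(T[:3,:3].T@s["wrist_torque"]).round(2),"op",round(s["opening"],3))
    print(*where(tool2pot(T)),"cx,cz",cxz(T))
    return T
def cxz(T):
    P=tool2pot(T); y=(np.linalg.inv(rail(0))@P)[1,3]
    c=tf(rail(y),[[.023,0,-.002]]); return (tf(np.linalg.inv(P),c)[0]*1e3).round(2)
E
python3 - <<'E'
from now import *
T=now()
for up in (.006,0): print(up,delta(T,pot2tool(potat(18.5,14,-2.5,-.035)@pose(0,0,up,0))))
c=imaging.read_camera("side");cv2.imwrite("pics/side7.png",overlay(c["img"],cam(c,"side"),ST,DX,tool2pot(T),200,110,320,250,4))
E
```

```text
t 7.05 F [-0.6  0.1 -0.9] Ftool [-0.7 -0.3  0.9] Mtool [-0.   -0.04  0.02] op 0.487
rail u,y,n mm [ 14.45 -34.56  16.6 ] lean 6.52 stand lip [ 0.0334 -0.0346  0.0765] org [ 0.0128 -0.0346  0.0812] cx,cz [ 1.401e+01  1.000e-02 -1.493e+01]
0.006 [ 7.200e-02  6.360e-01  6.426e+00  1.000e-03 -0.000e+00  0.000e+00]
0 [ 7.0000e-02  6.3000e-01  1.2426e+01  1.0000e-03 -0.0000e+00  0.0000e+00]
```

View pics/side7.png

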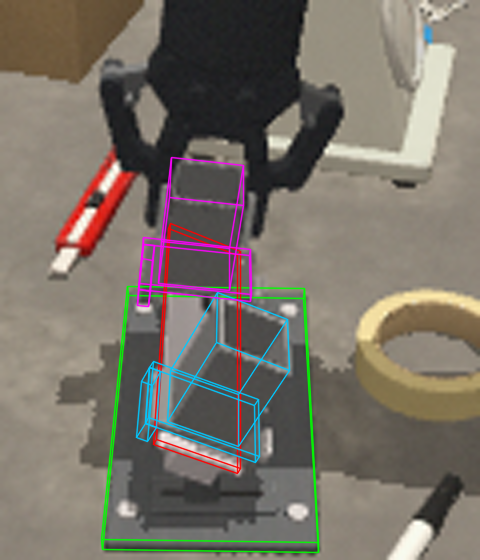

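Call:
apply_moves([
  {"tx": 0.3,"ty": 0,"tz": 2,"wx": 0,"wy": 0,"wz": 0},
  {"tx": 0.3,"ty": 0,"tz": 3.5,"wx": 0,"wy": 0,"wz": 0},
  {"tx": 0.3,"ty": 0,"tz": 5,"wx": 0,"wy": 0,"wz": 0},
  {"tx": 0.3,"ty": 0,"tz": 6.5,"wx": 0,"wy": 0,"wz": 0},
  {"tx": 0.3,"ty": 0,"tz": 6.5,"wx": 0,"wy": 0,"wz": 0},
])

```text
time: 7.6
eef_pos: [0.481, 0.185, 0.274]
tcp_rot: [0.993, 0.105, 0.056, -0.005]
contact_force: [-0.4, 0.4, -1.7]
opening: 0.486
```

```bash
python3 - <<'E'
from now import *
T=now()
print(delta(T,pot2tool(potat(18.5,14,-2.5,-.035))))
E
```

```text
t 7.6 F [-0.4  0.4 -1.7] Ftool [-0.5 -0.4  1.6] Mtool [ 0.02 -0.05  0.01] op 0.486
rail u,y,n mm [ 12.19 -34.61  10.14] lean 6.48 stand lip [ 0.0341 -0.0346  0.0696] org [ 0.0135 -0.0346  0.0743] cx,cz [14.11  0.   -8.08]
[2.700e-02 5.820e-01 5.584e+00 1.000e-03 0.000e+00 0.000e+00]
```

Call:
apply_moves([
  {"tx": 0,"ty": 0,"tz": 1.5,"wx": 0,"wy": 0,"wz": 0},
  {"tx": 0,"ty": 0,"tz": 3,"wx": 0,"wy": 0,"wz": 0},
  {"tx": 0,"ty": 0,"tz": 4,"wx": 0,"wy": 0,"wz": 0},
  {"tx": 0,"ty": 0,"tz": 4.8,"wx": 0,"wy": 0,"wz": 0},
  {"tx": 0,"ty": 0,"tz": 4.8,"wx": 0,"wy": 0,"wz": 0},
])

```text
time: 8.1
eef_pos: [0.4816, 0.1852, 0.2694]
tcp_rot: [0.993, 0.105, 0.056, -0.005]
contact_force: [-0.1, 0.2, -2.7]
opening: 0.484
```

```bash
python3 - <<'E'
from now import *
T=now()
print(delta(T,pot2tool(potat(18.5,14,-2.5,-.035))))
E
```

```text
t 8.1 F [-0.1  0.2 -2.7] Ftool [-0.4 -0.2  2.7] Mtool [ 0.   -0.07  0.01] op 0.484
rail u,y,n mm [ 10.87 -34.59   5.69] lean 6.5 stand lip [ 0.0348 -0.0346  0.0651] org [ 0.0141 -0.0346  0.0697] cx,cz [13.94 -0.   -3.44]
[-0.071  0.607  0.942  0.001  0.     0.   ]
```

Call:
apply_moves([
  {"tx": 0,"ty": 0,"tz": 0.6,"wx": 0,"wy": 0,"wz": 0},
  {"tx": -1.5,"ty": 0,"tz": 0.6,"wx": 0,"wy": 0,"wz": 0},
  {"tx": -3,"ty": 0,"tz": 0.6,"wx": 0,"wy": 0,"wz": 0},
  {"tx": -4,"ty": 0,"tz": 0.6,"wx": 0,"wy": 0,"wz": 0},
  {"tx": -5,"ty": 0,"tz": 0.6,"wx": 0,"wy": 0,"wz": 0},
  {"tx": -5,"ty": 0,"tz": 0.6,"wx": 0,"wy": 0,"wz": 0},
])

```text
time: 8.7
eef_pos: [0.4767, 0.1841, 0.2683]
tcp_rot: [0.993, 0.105, 0.056, -0.005]
contact_force: [-0.3, 0.0, -1.3]
opening: 0.486
```

```bash
python3 - <<'E'
from now import *
T=now()
print(delta(T,pot2tool(potat(18.5,23.3,-2.5,-.035))))
E
```

```text
t 8.7 F [-0.3  0.  -1.3] Ftool [-0.5 -0.1  1.2] Mtool [ 0.01 -0.02  0.  ] op 0.486
rail u,y,n mm [  5.89 -34.56   6.86] lean 6.51 stand lip [ 0.0298 -0.0346  0.064 ] org [ 0.0091 -0.0346  0.0687] cx,cz [19.03 -0.   -2.98]
[-4.246e+00  6.370e-01  4.790e-01  1.000e-03 -0.000e+00  0.000e+00]
```

Call:
apply_moves([
  {"tx": -1,"ty": 0,"tz": 0.2,"wx": 0,"wy": 0,"wz": 0},
  {"tx": -2,"ty": 0,"tz": 0.2,"wx": 0,"wy": 0,"wz": 0},
  {"tx": -3,"ty": 0,"tz": 0.2,"wx": 0,"wy": 0,"wz": 0},
  {"tx": -3,"ty": 0,"tz": 0.2,"wx": 0,"wy": 0,"wz": 0},
])

```text
time: 9.1
eef_pos: [0.4738, 0.1835, 0.2677]
tcp_rot: [0.993, 0.105, 0.056, -0.005]
contact_force: [-0.0, 0.7, -1.4]
opening: 0.485
```

```bash
python3 - <<'E'
from now import *
T=now()
c=imaging.read_camera("side");cv2.imwrite("pics/side8.png",overlay(c["img"],cam(c,"side"),ST,DX,None,200,130,300,250,5))
E
```

```text
t 9.1 F [-0.   0.7 -1.4] Ftool [-0.  -0.7  1.4] Mtool [ 0.01 -0.05 -0.01] op 0.485
rail u,y,n mm [  2.96 -34.6    7.59] lean 6.5 stand lip [ 0.0268 -0.0346  0.0634] org [ 0.0062 -0.0346  0.0681] cx,cz [22.04 -0.   -2.73]
```

View pics/side8.png

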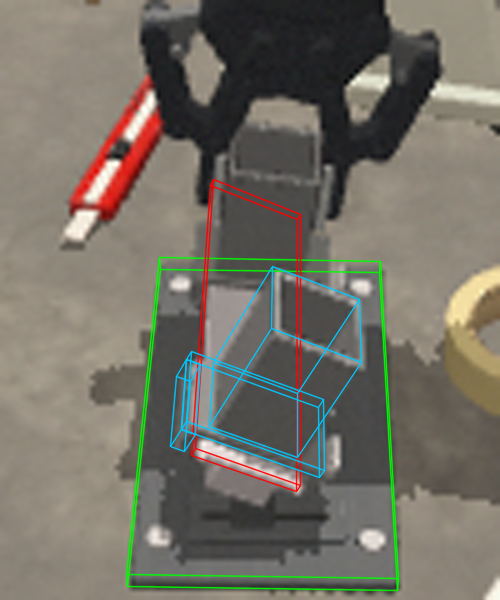

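Call:
apply_moves([
  {"tx": -0.5,"ty": 0,"tz": 0,"wx": 0,"wy": 0,"wz": 0},
  {"tx": -1,"ty": 0,"tz": 0,"wx": 0,"wy": 0,"wz": 0},
  {"tx": -1.2,"ty": 0,"tz": 0,"wx": 0,"wy": 0,"wz": 0},
  {"tx": -1.2,"ty": 0,"tz": 0,"wx": 0,"wy": 0,"wz": 0},
])

```text
time: 9.55
eef_pos: [0.4729, 0.1833, 0.2678]
tcp_rot: [0.993, 0.105, 0.057, -0.006]
contact_force: [1.6, 0.6, -1.9]
opening: 0.485
```

```bash
python3 - <<'E'
from now import *
T=now()
E
```

```text
t 9.55 F [ 1.6  0.6 -1.9] Ftool [ 1.4 -0.3  2.1] Mtool [0.11 0.14 0.04] op 0.485
rail u,y,n mm [  2.36 -34.61   7.96] lean 6.56 stand lip [ 0.0261 -0.0346  0.0635] org [ 0.0055 -0.0346  0.0682] cx,cz [ 2.273e+01 -1.000e-02 -2.920e+00]
```

Call:
apply_moves([
  {"tx": -0.6,"ty": 0,"tz": 0,"wx": 0,"wy": 0,"wz": 0},
  {"tx": -0.6,"ty": 0,"tz": 0,"wx": 0,"wy": 0,"wz": 0},
])

```text
time: 9.75
eef_pos: [0.4725, 0.1832, 0.2679]
tcp_rot: [0.993, 0.105, 0.058, -0.006]
contact_force: [3.0, 0.8, -2.1]
opening: 0.486
```

```bash
python3 - <<'E'
from now import *
T=now()
E
```

```text
t 9.75 F [ 3.   0.8 -2.1] Ftool [ 2.9 -0.2  2.4] Mtool [-0.    0.43 -0.06] op 0.486
rail u,y,n mm [  2.29 -34.62   8.15] lean 6.63 stand lip [ 0.026  -0.0346  0.0637] org [ 0.0053 -0.0346  0.0683] cx,cz [ 2.286e+01 -1.000e-02 -3.100e+00]
```

```bash
python3 - <<'E'
from now import *
C=pot2tool(potat(18.5,23.84,-2.73,-.0346))
np.save("base.npy",C)
for ph,cz in [(18.5,-2.73),(17,-2.6),(15.5,-2.5),(14,-2.4),(12,-2.4),(10,-2.3),(8,-2.3),(6,-2.2),(4,-2.1),(2,-2),(0,-2)]:
    print(ph,delta(C,pot2tool(potat(ph,23.2,cz,-.0346,.0071))))
E
```

```text
18.5 [ 1.037  0.     0.045 -0.     0.    -0.   ]
17 [-4.282  0.     0.852  0.     0.026 -0.   ]
15.5 [-9.576  0.     1.768  0.     0.052 -0.   ]
14 [-14.842   0.      2.822   0.      0.079  -0.   ]
12 [-21.828   0.      4.308  -0.      0.113  -0.   ]
10 [-28.743   0.      6.136  -0.      0.148  -0.   ]
8 [-35.604   0.      8.106  -0.      0.183  -0.   ]
6 [-42.372   0.     10.411  -0.      0.218  -0.   ]
4 [-49.051  -0.     12.95    0.      0.253  -0.   ]
2 [-55.634   0.     15.72    0.      0.288  -0.   ]
0 [-62.145   0.     18.622   0.      0.323  -0.   ]
```

Call:
apply_moves([
  {"tx": 0.8,"ty": 0,"tz": 0,"wx": 0,"wy": 0,"wz": 0},
  {"tx": -1.6,"ty": 0,"tz": 0.4,"wx": 0,"wy": 0.013,"wz": 0},
  {"tx": -4.3,"ty": 0,"tz": 0.85,"wx": 0,"wy": 0.026,"wz": 0},
  {"tx": -7,"ty": 0,"tz": 1.3,"wx": 0,"wy": 0.039,"wz": 0},
  {"tx": -9.6,"ty": 0,"tz": 1.8,"wx": 0,"wy": 0.052,"wz": 0},
  {"tx": -12.2,"ty": 0,"tz": 2.3,"wx": 0,"wy": 0.065,"wz": 0},
  {"tx": -14.8,"ty": 0,"tz": 2.8,"wx": 0,"wy": 0.079,"wz": 0},
  {"tx": -14.8,"ty": 0,"tz": 2.8,"wx": 0,"wy": 0.079,"wz": 0},
])

```text
time: 10.55
eef_pos: [0.4578, 0.1801, 0.263]
tcp_rot: [0.99, 0.105, 0.096, -0.01]
contact_force: [0.7, 0.2, -2.0]
opening: 0.484
```

```bash
python3 - <<'E'
from now import *
import trk
trk.DX=.0071
T=now();C=np.load("base.npy");print(delta(C,T))
E
```

```text
t 10.55 F [ 0.7  0.2 -2. ] Ftool [ 0.4 -0.   2.1] Mtool [ 0.02  0.08 -0.07] op 0.484
rail u,y,n mm [  1.14 -34.58   5.93] lean 11.07 stand lip [ 0.0266 -0.0346  0.0628] org [ 0.0056 -0.0346  0.0659] cx,cz [ 2.313e+01 -1.000e-02 -2.440e+00]
[-1.5022e+01 -2.1400e-01  2.8290e+00 -1.0000e-03  8.0000e-02 -0.0000e+00]
```

```bash
python3 - <<'E'
from now import *
C=step(np.load("base.npy"),[-14.8,0,2.8,0,.079,0]);np.save("base.npy",C)
for ph,cz in [(14,-2.4),(13,-2.4),(12,-2.4),(11,-2.4),(10,-2.3),(9,-2.3),(8,-2.2),(6,-2.1),(4,-2.),(2,-2),(0,-2)]:
    print(ph,delta(C,pot2tool(potat(ph,23.2,cz,-.0346,.0071))))
E
```

```text
14 [-0.043 -0.     0.019  0.    -0.     0.   ]
13 [-3.588  0.     0.453  0.     0.017 -0.   ]
12 [-7.125 -0.     0.949 -0.     0.034  0.   ]
11 [-10.652  -0.      1.507   0.      0.052  -0.   ]
10 [-14.162   0.      2.226  -0.      0.069   0.   ]
9 [-17.667   0.      2.906   0.      0.087   0.   ]
8 [-21.148  -0.      3.747  -0.      0.104  -0.   ]
6 [-28.072  -0.      5.51    0.      0.139  -0.   ]
4 [-34.928  -0.      7.514   0.      0.174  -0.   ]
2 [-41.726   0.      9.657   0.      0.209   0.   ]
0 [-48.446   0.     12.036   0.      0.244  -0.   ]
```

Call:
apply_moves([
  {"tx": -1.8,"ty": 0,"tz": 0.2,"wx": 0,"wy": 0.008,"wz": 0},
  {"tx": -3.6,"ty": 0,"tz": 0.45,"wx": 0,"wy": 0.017,"wz": 0},
  {"tx": -5.4,"ty": 0,"tz": 0.7,"wx": 0,"wy": 0.026,"wz": 0},
  {"tx": -7.1,"ty": 0,"tz": 0.95,"wx": 0,"wy": 0.034,"wz": 0},
  {"tx": -8.9,"ty": 0,"tz": 1.2,"wx": 0,"wy": 0.043,"wz": 0},
  {"tx": -10.6,"ty": 0,"tz": 1.5,"wx": 0,"wy": 0.052,"wz": 0},
  {"tx": -12.4,"ty": 0,"tz": 1.9,"wx": 0,"wy": 0.06,"wz": 0},
  {"tx": -14.2,"ty": 0,"tz": 2.2,"wx": 0,"wy": 0.069,"wz": 0},
  {"tx": -14.2,"ty": 0,"tz": 2.2,"wx": 0,"wy": 0.069,"wz": 0},
])

```text
time: 11.45
eef_pos: [0.4448, 0.1773, 0.2583]
tcp_rot: [0.986, 0.105, 0.13, -0.013]
contact_force: [0.9, 0.3, -0.3]
opening: 0.489
```

```bash
python3 - <<'E'
from now import *
import trk
trk.DX=.0071
T=now();C=step(np.load("base.npy"),[-14.2,0,2.2,0,.069,0]);np.save("base.npy",C);print(delta(C,T))
for ph,cz in [(10,-2.3),(9,-2.3),(8,-2.2),(7,-2.2),(6,-2.1),(5,-2.1),(4,-2.),(3,-2),(2,-2),(1,-2),(0,-2)]:
    print(ph,delta(C,pot2tool(potat(ph,23.2,cz,-.0346,.0071))))
E
```

```text
t 11.45 F [ 0.9  0.3 -0.3] Ftool [ 0.9 -0.1  0.5] Mtool [-0.   -0.11 -0.04] op 0.489
rail u,y,n mm [  0.6  -34.61   4.4 ] lean 15.02 stand lip [ 0.0269 -0.0346  0.0627] org [ 0.0058 -0.0346  0.0642] cx,cz [ 2.318e+01 -1.000e-02 -2.420e+00]
[-0.004 -0.194 -0.086 -0.001  0.001 -0.001]
10 [ 0.036  0.     0.028  0.     0.    -0.   ]
9 [-3.507  0.     0.465  0.     0.018 -0.   ]
8 [-7.038 -0.     1.064  0.     0.035 -0.   ]
7 [-10.561  -0.      1.625   0.      0.053  -0.   ]
6 [-14.068  -0.      2.346   0.      0.07   -0.   ]
5 [-17.568  -0.      3.029   0.      0.088  -0.   ]
4 [-21.045  -0.      3.872   0.      0.105  -0.   ]
3 [-24.517   0.      4.677   0.      0.123  -0.   ]
2 [-27.975   0.      5.542   0.      0.14   -0.   ]
1 [-31.417  -0.      6.467   0.      0.157  -0.   ]
0 [-34.842   0.      7.452   0.      0.175  -0.   ]
```

Call:
apply_moves([
  {"tx": -1.8,"ty": 0,"tz": 0.25,"wx": 0,"wy": 0.009,"wz": 0},
  {"tx": -3.5,"ty": 0,"tz": 0.5,"wx": 0,"wy": 0.018,"wz": 0},
  {"tx": -5.3,"ty": 0,"tz": 0.8,"wx": 0,"wy": 0.026,"wz": 0},
  {"tx": -7,"ty": 0,"tz": 1.05,"wx": 0,"wy": 0.035,"wz": 0},
  {"tx": -8.8,"ty": 0,"tz": 1.35,"wx": 0,"wy": 0.044,"wz": 0},
  {"tx": -10.6,"ty": 0,"tz": 1.65,"wx": 0,"wy": 0.053,"wz": 0},
  {"tx": -12.3,"ty": 0,"tz": 2,"wx": 0,"wy": 0.062,"wz": 0},
  {"tx": -14.1,"ty": 0,"tz": 2.35,"wx": 0,"wy": 0.07,"wz": 0},
  {"tx": -14.1,"ty": 0,"tz": 2.35,"wx": 0,"wy": 0.07,"wz": 0},
])

```text
time: 12.35
eef_pos: [0.432, 0.1746, 0.2523]
tcp_rot: [0.981, 0.104, 0.165, -0.017]
contact_force: [-2.7, -0.2, 2.0]
opening: 0.487
```

```bash
python3 - <<'E'
from now import *
import trk
trk.DX=.0071
T=now();C=step(np.load("base.npy"),[-14.1,0,2.35,0,.07,0]);np.save("base.npy",C);print(delta(C,T))
for ph,cz in [(6,-2.1),(5,-2.1),(4,-2.),(3,-2),(2,-2),(1,-2),(0,-2),(-1,-1.6)]:
    print(ph,delta(C,pot2tool(potat(ph,23.2,cz,-.0346,.0071))))
E
```

```text
t 12.35 F [-2.7 -0.2  2. ] Ftool [-1.9 -0.4 -2.8] Mtool [-0.03 -0.4  -0.08] op 0.487
rail u,y,n mm [  0.19 -34.56   2.5 ] lean 19.04 stand lip [ 0.0274 -0.0346  0.0623] org [ 0.0062 -0.0346  0.0623] cx,cz [ 2.315e+01 -1.000e-02 -2.100e+00]
[-0.055 -0.212  0.011 -0.001  0.001 -0.001]
6 [ 0.033 -0.    -0.002  0.     0.    -0.   ]
5 [-3.507 -0.     0.435  0.     0.018 -0.   ]
4 [-7.034 -0.     1.033  0.     0.035 -0.   ]
3 [-10.554  -0.      1.592   0.      0.053  -0.   ]
2 [-14.064  -0.      2.213   0.      0.07   -0.   ]
1 [-17.562  -0.      2.895   0.      0.087  -0.   ]
0 [-21.048  -0.      3.638   0.      0.105  -0.   ]
-1 [-24.472  -0.      4.839   0.      0.122  -0.   ]
```

Call:
apply_moves([
  {"tx": -1.8,"ty": 0,"tz": 0.25,"wx": 0,"wy": 0.009,"wz": 0},
  {"tx": -3.5,"ty": 0,"tz": 0.45,"wx": 0,"wy": 0.018,"wz": 0},
  {"tx": -5.3,"ty": 0,"tz": 0.75,"wx": 0,"wy": 0.026,"wz": 0},
  {"tx": -7,"ty": 0,"tz": 1.05,"wx": 0,"wy": 0.035,"wz": 0},
  {"tx": -8.8,"ty": 0,"tz": 1.3,"wx": 0,"wy": 0.044,"wz": 0},
  {"tx": -10.6,"ty": 0,"tz": 1.6,"wx": 0,"wy": 0.053,"wz": 0},
  {"tx": -12.3,"ty": 0,"tz": 1.9,"wx": 0,"wy": 0.062,"wz": 0},
  {"tx": -14.1,"ty": 0,"tz": 2.2,"wx": 0,"wy": 0.07,"wz": 0},
  {"tx": -14.1,"ty": 0,"tz": 2.2,"wx": 0,"wy": 0.07,"wz": 0},
])

```text
time: 13.25
eef_pos: [0.4197, 0.1719, 0.2457]
tcp_rot: [0.974, 0.103, 0.199, -0.021]
contact_force: [-3.7, -1.0, 4.0]
opening: 0.486
```

```bash
python3 - <<'E'
from now import *
import trk
trk.DX=.0071
T=now();C=step(np.load("base.npy"),[-14.1,0,2.2,0,.07,0]);np.save("base.npy",C);print(delta(C,T))
for ph,cz in [(2,-2),(1,-2),(0,-2),(0,-1.5),(-1,-1.6),(-2,-1.6)]:
    print(ph,delta(C,pot2tool(potat(ph,23.2,cz,-.0346,.0071))))
E
```

```text
t 13.25 F [-3.7 -1.   4. ] Ftool [-1.9  0.2 -5.2] Mtool [ 0.02 -0.4   0.  ] op 0.486
rail u,y,n mm [  0.13 -34.56   0.87] lean 23.08 stand lip [ 0.028  -0.0346  0.0622] org [ 0.0068 -0.0346  0.0608] cx,cz [ 2.295e+01 -1.000e-02 -2.110e+00]
[ 0.012 -0.201 -0.059 -0.001  0.001 -0.   ]
2 [ 0.035 -0.     0.016  0.    -0.     0.   ]
1 [-3.503 -0.     0.452  0.     0.017 -0.   ]
0 [-7.032 -0.     0.949  0.     0.035  0.   ]
0 [-7.015 -0.     1.449  0.     0.035  0.   ]
-1 [-10.531  -0.      1.907   0.      0.052  -0.   ]
-2 [-14.034  -0.      2.527   0.      0.07   -0.   ]
```

Call:
apply_moves([
  {"tx": -1.8,"ty": 0,"tz": 0.25,"wx": 0,"wy": 0.009,"wz": 0},
  {"tx": -3.5,"ty": 0,"tz": 0.45,"wx": 0,"wy": 0.017,"wz": 0},
  {"tx": -5.3,"ty": 0,"tz": 0.7,"wx": 0,"wy": 0.026,"wz": 0},
  {"tx": -7,"ty": 0,"tz": 1.2,"wx": 0,"wy": 0.035,"wz": 0},
  {"tx": -7,"ty": 0,"tz": 1.4,"wx": 0,"wy": 0.035,"wz": 0},
  {"tx": -7,"ty": 0,"tz": 1.4,"wx": 0,"wy": 0.035,"wz": 0},
])

```text
time: 13.85
eef_pos: [0.414, 0.1706, 0.2423]
tcp_rot: [0.971, 0.103, 0.215, -0.022]
contact_force: [-9.9, -4.3, 12.2]
opening: 0.487
```

```bash
python3 - <<'E'
from now import *
import trk
trk.DX=.0071
T=now();C=step(np.load("base.npy"),[-7,0,1.4,0,.035,0]);np.save("base.npy",C);print(delta(C,T))
for ph,cz in [(0,-1.5),(-1,-1.5),(-2,-1.5)]:
    print(ph,delta(C,pot2tool(potat(ph,23.2,cz,-.0346,.0071))))
c=imaging.read_camera("side");cv2.imwrite("pics/side9.png",overlay(c["img"],cam(c,"side"),None,DX,None,200,130,300,250,5))
E
```

```text
t 13.85 F [-9.9 -4.3 12.2] Ftool [ -4.4   2.1 -15.5] Mtool [-0.02 -0.95 -0.03] op 0.487
rail u,y,n mm [  0.11 -34.62   0.14] lean 24.99 stand lip [ 0.0282 -0.0346  0.0623] org [ 0.0071 -0.0346  0.0602] cx,cz [ 2.29e+01 -2.00e-02 -2.13e+00]
[ 0.336 -0.153 -0.59  -0.001 -0.    -0.001]
0 [-0.016 -0.     0.048  0.    -0.     0.   ]
-1 [-3.545 -0.     0.483  0.     0.017  0.   ]
-2 [-7.066 -0.     0.98   0.     0.035  0.   ]
```

View pics/side9.png

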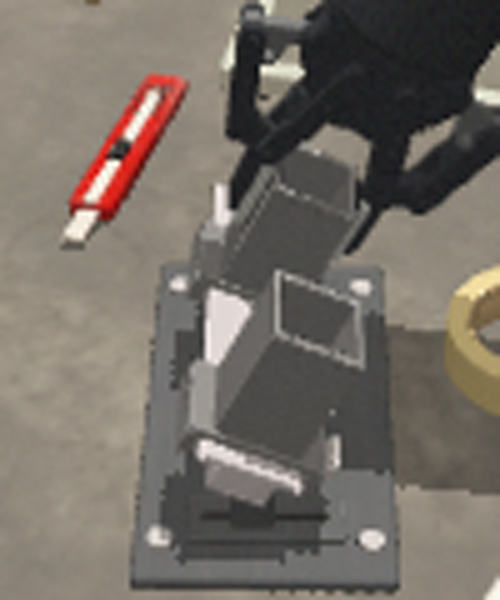

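Call:
apply_moves([
  {"tx": 0.3,"ty": 0,"tz": -0.4,"wx": 0,"wy": 0,"wz": 0},
  {"tx": 0.3,"ty": 0,"tz": -0.4,"wx": 0,"wy": 0,"wz": 0},
])

```text
time: 14.1
eef_pos: [0.414, 0.1706, 0.2423]
tcp_rot: [0.971, 0.103, 0.215, -0.022]
contact_force: [-8.0, -1.6, 7.0]
opening: 0.49
```

Call:
apply_moves([
  {"tx": 0,"ty": 0,"tz": 0,"wx": 0,"wy": 0,"wz": 0},
  {"tx": 0,"ty": 0,"tz": 0,"wx": 0,"wy": 0,"wz": 0},
  {"tx": 0,"ty": 0,"tz": 0,"wx": 0,"wy": 0,"wz": 0},
  {"tx": 0,"ty": 0,"tz": 0,"wx": 0,"wy": 0,"wz": 0},
  {"tx": 0,"ty": 0,"tz": 0,"wx": 0,"wy": 0,"wz": 0},
], hand=1)

```text
time: 14.6
eef_pos: [0.4143, 0.1707, 0.2421]
tcp_rot: [0.971, 0.103, 0.216, -0.022]
contact_force: [0.5, -0.0, -0.6]
opening: 0.998
```

Call:
apply_moves([
  {"tx": 0,"ty": 0,"tz": -10,"wx": 0,"wy": 0,"wz": 0},
  {"tx": 0,"ty": 0,"tz": -30,"wx": 0,"wy": 0,"wz": 0},
  {"tx": 0,"ty": 0,"tz": -60,"wx": 0,"wy": 0,"wz": 0},
  {"tx": 0,"ty": 0,"tz": -85,"wx": 0,"wy": 0,"wz": 0},
  {"tx": 0,"ty": 0,"tz": -85,"wx": 0,"wy": 0,"wz": 0},
])

```text
time: 15.1
eef_pos: [0.3792, 0.1634, 0.3232]
tcp_rot: [0.97, 0.103, 0.22, -0.023]
contact_force: [0.7, 0.9, 1.2]
opening: 1.005
```

```bash
python3 - <<'E'
from now import *
T,c,s=meas(1)
P=potat(0,23,-2,-.0346,.0071)
k=cam(c,"wrist",s)
cv2.imwrite("pics/ow10.png",overlay(c["img"],k,ST,.0071,P,60,60,420,344,2))
c=imaging.read_camera("side");cv2.imwrite("pics/side10.png",overlay(c["img"],cam(c,"side"),ST,.0071,P,200,130,300,250,5))
c=imaging.read_camera("scene");cv2.imwrite("pics/scene10.png",cv2.resize(c["img"][120:300,150:330,::-1],None,fx=3.3,fy=3.3,interpolation=2))
E
```

```text
t 15.1 pos [0.3792 0.1634 0.3232] sd [0. 0. 0.] F [0.7 0.9 1.2] M [-0.06  0.19  0.01] op 1.005 q [ 0.16 -0.32  2.34  0.04  0.67 -0.08]
```

View pics/ow10.png

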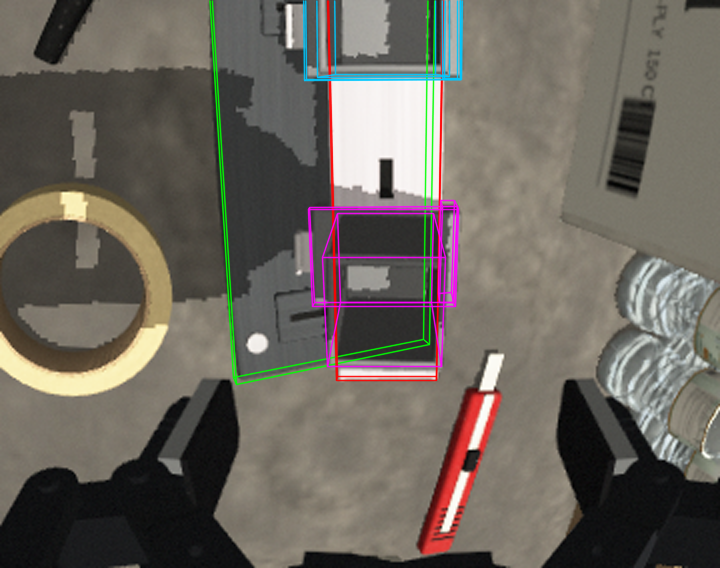

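View pics/side10.png

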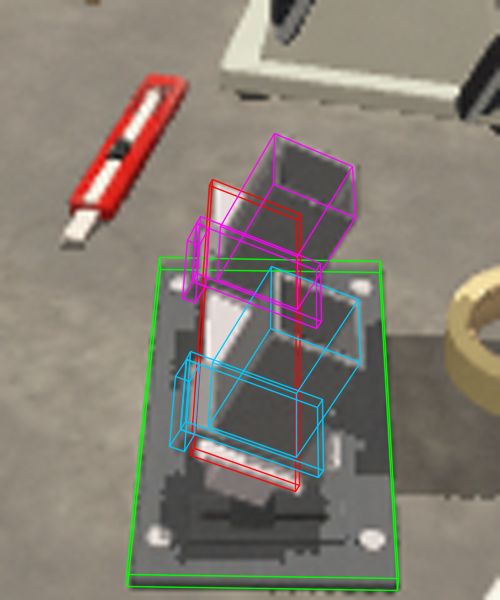

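View pics/scene10.png

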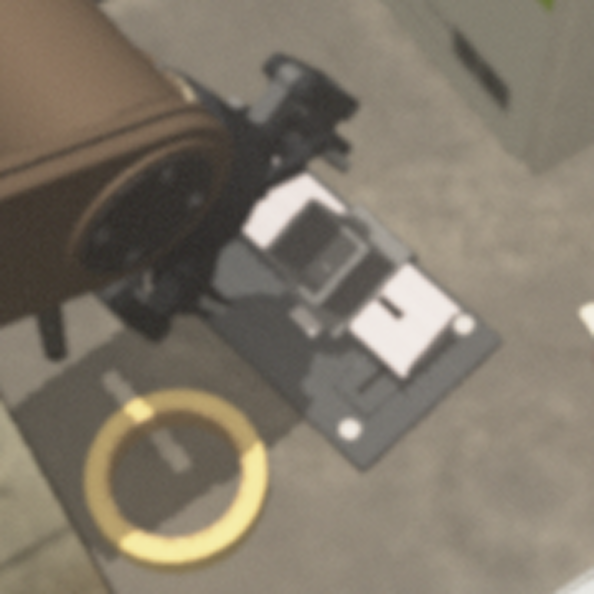

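```bash
python3 - <<'E'
from now import *
s=readout.get_state();c=imaging.read_camera("wrist")
a=c["img"][20:260,150:310,::-1];cv2.imwrite("pics/w11.png",cv2.resize(a,None,fx=2.5,fy=2.5,interpolation=cv2.INTER_CUBIC)[:600])
E
```

```text
(no output)
```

View pics/w11.png

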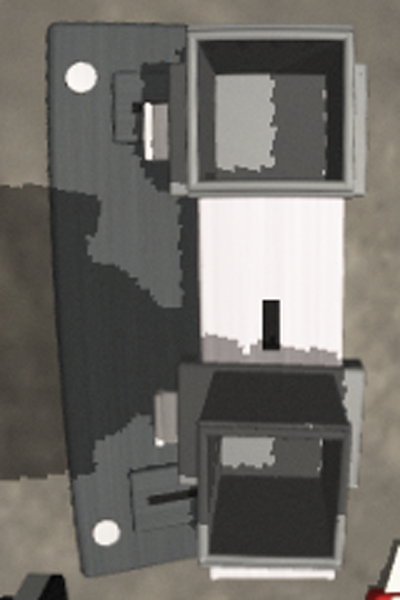

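```bash
python3 - <<'E'
from plant import ctrl,readout
s=readout.get_state();print(s["time"],s["contact_force"])
print(ctrl.sign_off())
E
```

```text
15.3 [ 0.56783683 -0.73252635 -0.51441708]
the job is handed in; nothing more can be done
None
```

The pot is mounted on the free part of the rail, about 35 mm to the right of its middle, facing the same way as the fixed pot. I released it and handed the job in at 15.3 s of the 53 s allowed; no verdict was reported.

- **Finding the rail:** the pictures put the real rail about 7 mm further up the slope than nominal. Touch gave the same answer, about 0.4 mm further than sight.
- **Hooking:** I gripped the tube across its x and lowered it with the foot raised about 18.5°. I then slid the lip under the upper edge until the wall touched at about 3 N. At that point the measured lip was at stand x 26 mm and z 63.7 mm, inside the required window.
- **Tilting down:** I lowered the foot about the hook in small steps. The last seating push read about 17 N at the wrist, under the 35 N limit.

Last checks:
- **Seating:** while still gripped, the pot measured 24.99° lean and an origin 60.2 mm above the stand's underside, both within limits.
- **Clip:** I judged this by eye only, since the joint value cannot be read. After release, its clip stuck out the same amount as the fixed pot's (25 against 27 pixels), where a clip still pushed out would show about 8 pixels more.
- **After release:** in the wrist and side pictures the pot lined up with the model of a seated pot to within a couple of pixels. The wrist force read near zero.
- **Bystanders:** the tape and cutter looked unmoved in the last pictures. I did not measure any of the three again, and the marker was only partly in view.

One disagreement on the way: the pose I had added up from the commanded moves differed from the measured one by about 4 mm at the pick. I worked from the measured pose after that.

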